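# Pack the tall bushing and tall block into the parts box

## Task

Finish packing the shallow plywood box: stand the tall bronze bushing (plain tube) and the tall aluminium block in it, upright and flat on its floor, next to the flanged sleeve that is already in there and stays standing in the box. Set the parts down gently, do not drop them, and leave the short bushing, the short block, the wrench and the plug gauge where they are.

Things in the scene. Friction and masses are not known exactly. Their poses are not given: they have to be found in the camera images.
- tray_in (a point): Shallow open plywood box, fixed to the bench, outside 88 x 208 mm and 32 mm high; inside 76 mm (along its x) by 196 mm (along its y) and 26 mm deep; walls and floor 6 mm thick. This point is the centre of its inner floor (6 mm above the bench), z up. The sleeve stands near its +y end; the rest of it is empty.
- tall_bushing_mid (a point): Tall bronze bushing, a plain tube standing upright on the bench: outside diameter 50 mm, bore 34 mm, 80 mm tall, about 0.7 kg. Point: on its axis, half-way up; z along the axis. To go into the box. Gripped across its outside in the upper part, the fingers stay above the box's 26 mm walls.
- tall_block_mid (a point): Tall aluminium block standing upright on the bench: 44 mm (its x) by 60 mm (its y), 80 mm tall (z), a dark keyway stripe across the top along its y, about 0.55 kg. Point: its centre. To go into the box. Best gripped across the 44 mm, in the upper part, and set with its 60 mm side along the box's length: the row then has about 30 mm to spare in all.
- sleeve_mid (a point): Flanged bronze sleeve already standing in the box near its +y end, its outer edge within 12 mm of the end wall: foot flange 50 mm in diameter and 10 mm high, stem 36 mm in diameter, 80 mm tall, about 0.6 kg, loose. Point: on its axis, half-way up.
- short_bushing_mid (a point): Short bronze bushing, same diameter as the tall one but only 34 mm tall; stays on the bench. Point: on its axis, half-way up.
- short_block_mid (a point): Short aluminium block, 44 x 60 mm like the tall one but only 34 mm tall; stays on the bench. Point: its centre.
- wrench_mid (a point): Steel open-ended wrench, 180 mm long (along its x), lying on the bench; stays there. Point: about the middle of its length.
- plug_gauge_mid (a point): Small steel plug gauge, 55 mm tall, foot 44 mm and stem 22 mm in diameter, standing on the bench; stays there. Point: on its axis, half-way up.
There are look-alikes about, which are no part of the job. Leave any orange or pink look-alike of the part that bears sleeve_mid alone. Leave any blue look-alike of the part that bears tall_bushing_mid alone.

How it is judged:
At the end, for the whole second after the job is handed in: The tall bushing, the tall block and the sleeve all stand inside the box, at rest, upright within about 10 degrees and down on its floor (centre of each 34 to 48 mm above the inner floor and between the walls) (x of tall_bushing_mid in the frame of tray_in between -0.038 and 0.038 m and y of tall_bushing_mid in the frame of tray_in between -0.098 and 0.098 m and z of tall_bushing_mid in the frame of tray_in between 0.034 and 0.048 m and angle between each of tall_bushing_mid, tall_block_mid, sleeve_mid's own z axis and vertical below 0.17 rad and linear speed of each of tall_bushing, tall_block, sleeve below 0.03 m/s and x of tall_block_mid in the frame of tray_in between -0.038 and 0.038 m and y of tall_block_mid in the frame of tray_in between -0.098 and 0.098 m and z of tall_block_mid in the frame of tray_in between 0.034 and 0.048 m and x of sleeve_mid in the frame of tray_in between -0.038 and 0.038 m and y of sleeve_mid in the frame of tray_in between -0.098 and 0.098 m and z of sleeve_mid in the frame of tray_in between 0.034 and 0.048 m); the robot touches nothing.
It fails at once if the tall bushing or the tall block is dropped (falls free from more than about 25 mm) ((contact force between the fingers and tall_bushing below 0.05 N and linear speed of tall_bushing above 0.7 m/s) or (contact force between the fingers and tall_block below 0.05 N and linear speed of tall_block above 0.7 m/s)).
It fails at once if the short bushing, short block, wrench or plug gauge is moved by more than 30 mm (distance of any of short_bushing_mid, short_block_mid, wrench_mid, plug_gauge_mid from where it was at the start of the episode above 0.03 m).
It fails at once if the sleeve is tipped over or lifted out (angle between sleeve_mid's own z axis and vertical above 0.7 rad or z of sleeve_mid in the frame of tray_in above 0.08 m).
It also fails if it takes over 64 s, if anything falls off the work surface, if the arm or the gripper's body presses on something with over 40 N, if the wrist force passes 120 N, or if a joint passes its speed limit or range.

## Robot

A 6-joint arm with a two-finger parallel gripper is mounted at the origin on the work surface. World frame = base frame: x ahead of the robot, y to its left, z up, the work surface at z = 0. Lengths are in m, angles in rad, forces in N, time in s.
With the tool pointing down it reaches from about 0.25 to 0.775 m from the base axis. Payload 4 kg.
Tool frame: the origin (TCP) lies midway between the tips of the shut fingers; the grasp point (between the pads) lies 19 mm behind it; y points along the fingers, z is the direction in which the jaws open and shut, and the axes are right-handed (so a half turn about y gives the same grasp; the last joint's range is limited). The gripper opens to 85 mm and grips with 20 to 120 N. Pads are 22 mm wide; open, the fingers measure 114 mm over their backs; the gripper's body (76 mm by 85 mm) begins 54 mm behind the grasp point. The pads swing forward as they close: fully open they stand 13 mm farther back than shut.
Start: joints at [1.21, 0.087, 1.371, -0, 1.684, -0.103], TCP at [0.14, 0.532, 0.231] pointing down, gripper open.
Joint ranges: [-3.1, 3.1], [-0.76, 2.03], [0.27, 2.55], [-1.08, 4.22], [0.17, 2.65], [-2.57, 2.57]. Speed limits (rad/s): [2.79, 2.79, 3.14, 3.14, 3.14, 3.14].

## Interface

Orientations are given as a unit quaternion [x, y, z, w].
In Python, from cell import robot gives the robot as it stands. The module is installed in compiled form; this text tells all that it offers.
- The arm moves only by the tool step_arm, never from a script. Its argument "series" is one flat list of numbers, 7 for each row, row after row: the turn, a rotation vector about the tool's x, y, z in rad, then the shift along the tool's x, y, z in cm, then the finger opening in cm, from 0 to 8.54. In form: [rx, ry, rz, tx, ty, tz, claw, rx, ry, rz, tx, ty, tz, claw, ...]. A call has 1 to 20 rows; each row is the pose to reach, as a shift and turn from the pose measured when the call began, along the tool's axes at that moment; what a row does not reach only later rows make up. A row lasts 1/8 s, in which the tool goes at most 62.5 mm and 10.7 degrees, less where a joint would pass 70% of its speed; a pose out of reach is approached as far as the arm can. A call with a gripper value outside its range is refused whole. The fingers move at their own pace and stop on an object; the grip force is fixed at half the most. Time passes only in rows, so rows that repeat a pose let the fingers close. It gives the time, the measured TCP pose, the force and the opening at its end, in the units of the state.
- robot.read_state(): the state, without advancing time (a new reading comes with each control period).
- robot.get_image(name): name is "side" or "top"; returns a dict with "image" (480x640x3 uint8, blue, green, red), "camera_matrix" (3x3 intrinsics, pixels), "k1" (the pictures are not rectified: a ray, as slopes to the right and down, at radius r is drawn at 1 + k1 r^2 times it, then the intrinsics apply), "position" and "rotation" of the camera in the world. Camera axes: x right, y up, looking along -z (the intrinsics and any distortion apply to the point x, -y, -z); pixel columns grow to the right and rows downward; lengths in m; the calibration is good to about 2 mm. A picture is of the moment at which its call begins. There is no depth.
- robot.job_done(): hands the job in, once; it reports no verdict.
The state is a dict: "t": time; "qpos": joint angles; "qvel": joint speeds; "tau": joint torques, N m; "tool_pos": TCP position; "eef_rot": TCP orientation; "contact_force": force on the tool from outside, world axes, zero at the start; "ft_torque": the same for the moment, N m; "gripper_width": opening from 0.0 (shut) to 1.0 (fully open).
Only numpy, scipy, OpenCV 4.12 (cv2) and the standard library are available. Lean on these libraries where they do the work, as an engineer would, in place of code of your own. Each camera call takes 0.05 s, during which the arm holds its last target.

## Working session

There is one attempt and no reset: what is moved stays moved. The work goes in short steps, Python scripts to look and compute and a tool call to move; the robot and the scene stay as the last step left them, time stands still between calls to the robot, and variables do not carry over. Pictures are saved under pics/ and viewed, and the job is handed in when it is done.

Besides the shell and the picture viewer there is one more tool, called after "Request:" as a command line: name --argument value ..., lists and objects as JSON in quotes. step_arm: Moves the arm, as the interface text tells. Its arguments: {"type":"object","properties":{"series":{"type":"array"}},"required":["series"]}

```bash
mkdir -p pics; ls
python3 - <<'E'
from cell import robot
import cv2
s=robot.read_state()
print({k:s[k] for k in('t','tool_pos','eef_rot','gripper_width','contact_force')})
for n in('side','top'):
    d=robot.get_image(n); cv2.imwrite(f'pics/{n}0.png',d['image']); print(n,d['camera_matrix'],d['k1'],d['position'],d['rotation'])
E
```

```text
pics
{'t': 0.0, 'tool_pos': array([0.1400457 , 0.53135172, 0.23009472]), 'eef_rot': array([ 0.70202736, -0.09109259,  0.09071211, -0.70045059]), 'gripper_width': 0.9963884761056943, 'contact_force': array([ 0.34137244,  0.01695258, -0.4329878 ])}
side [[483.52728838   0.         327.28041188]
 [  0.         483.52728838 243.94194357]
 [  0.           0.           1.        ]] -0.05993933937572602 [ 0.52284788 -0.7921865   0.53184633] [ 0.49216797 -0.00487733 -0.02766557  0.87004685]
top [[569.9389862    0.         306.90671485]
 [  0.         569.9389862  237.86194376]
 [  0.           0.           1.        ]] -0.07249275118233091 [ 0.43189894 -0.07255816  1.11251019] [ 0.05730405 -0.03938209 -0.69979171  0.71095489]
```

View pics/top0.png

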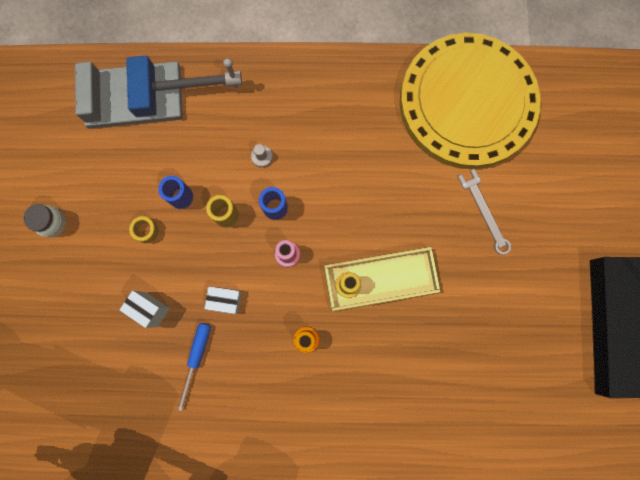

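View pics/side0.png

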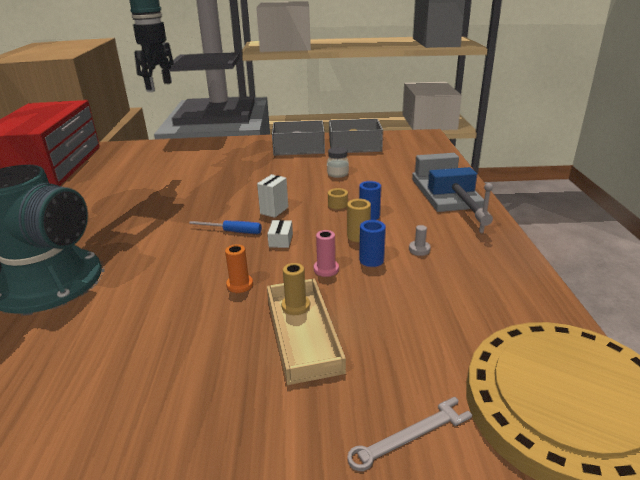

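The top view has +x up and +y left. The tall bushing is at about (220,208), the tall block at (143,309), and the box at (382,279) with the sleeve at (349,284). The short bushing (142,229) and short block (222,300) stay where they are. Next I'll zoom in and measure.

```bash
cat > h.py <<'E'
import numpy as np, cv2
from scipy.spatial.transform import Rotation as R
from cell import robot
def ray(d,uv):
    K=d['camera_matrix'];uv=np.atleast_2d(np.asarray(uv,float))
    p=np.c_[(uv[:,0]-K[0,2])/K[0,0],(uv[:,1]-K[1,2])/K[1,1]]
    q=p.copy()
    for _ in range(20): q=p/(1+d['k1']*(q**2).sum(1,keepdims=True))
    v=np.c_[q[:,0],-q[:,1],-np.ones(len(q))]
    return R.from_quat(d['rotation']).apply(v)
def plane(d,uv,z):
    v=ray(d,uv);o=np.asarray(d['position']);s=(z-o[2])/v[:,2]
    return o+v*s[:,None]
def proj(d,P):
    P=np.atleast_2d(P);c=R.from_quat(d['rotation']).inv().apply(P-d['position'])
    x=c[:,0]/-c[:,2];y=-c[:,1]/-c[:,2];f=1+d['k1']*(x*x+y*y);K=d['camera_matrix']
    return np.c_[K[0,0]*x*f+K[0,2],K[1,1]*y*f+K[1,2]]
E
python3 - <<'E'
from h import *
a=cv2.imread('pics/top0.png');b=cv2.imread('pics/side0.png')
def crop(i,x,y,w,h,k): return cv2.resize(i[y:y+h,x:x+w],None,fx=k,fy=k,interpolation=cv2.INTER_NEAREST)
cv2.imwrite('pics/c1.png',crop(a,110,180,150,150,4))
cv2.imwrite('pics/c2.png',crop(a,310,235,140,85,5))
cv2.imwrite('pics/c3.png',crop(b,240,165,150,150,4))
hsv=cv2.cvtColor(a,cv2.COLOR_BGR2HSV)
for p in [(220,198),(220,218),(208,210),(232,210),(142,219),(180,260),(136,298),(150,318),(160,310),(215,295),(400,280),(338,285),(360,300)]:
    print(p,hsv[p[1],p[0]])
E
```

```text
(220, 198) [ 23 178 179]
(220, 218) [ 24 185 216]
(208, 210) [ 24 179 218]
(232, 210) [ 21 193 136]
(142, 219) [ 23 182 181]
(180, 260) [ 14 179 168]
(136, 298) [101   9 224]
(150, 318) [11 51 70]
(160, 310) [22 29 97]
(215, 295) [104  13 221]
(400, 280) [ 32  89 223]
(338, 285) [ 21 184 209]
(360, 300) [ 24 111 218]
```

View pics/c1.png

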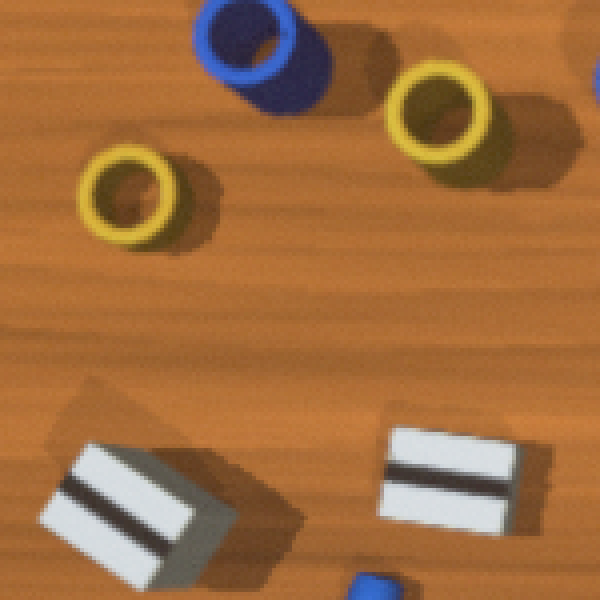

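View pics/c2.png

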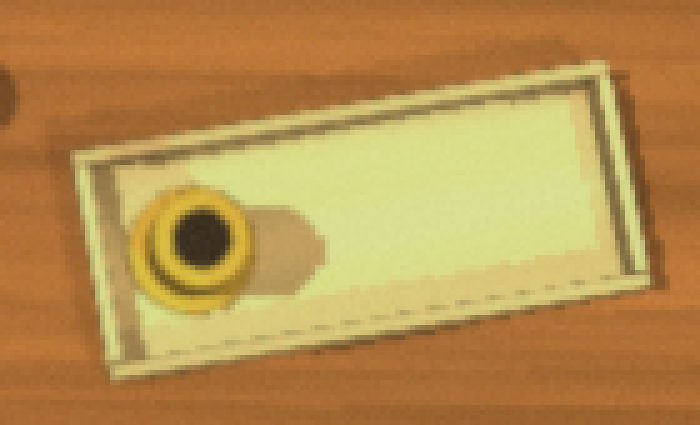

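View pics/c3.png

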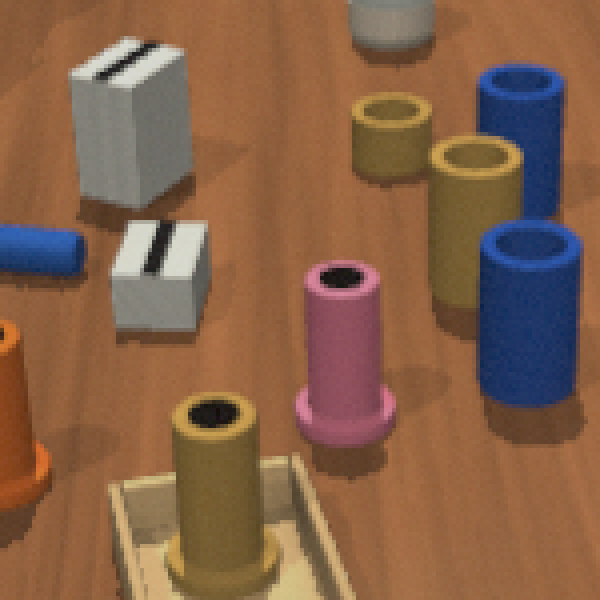

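```bash
cat > m.py <<'E'
from h import *
d=robot.get_image('top');a=d['image'];hsv=cv2.cvtColor(a,cv2.COLOR_BGR2HSV)
def biggest(m,x,y,w,h):
    k=np.zeros_like(m);k[y:y+h,x:x+w]=m[y:y+h,x:x+w]
    c=max(cv2.findContours(k,cv2.RETR_EXTERNAL,cv2.CHAIN_APPROX_NONE)[0],key=cv2.contourArea);return c
yel=cv2.inRange(hsv,(20,120,165),(30,255,255))
for n,bx,z in (('tallbush',(195,185,55,50),.08),('shortbush',(120,205,45,50),.034)):
    c=cv2.convexHull(biggest(yel,*bx));P=plane(d,c[:,0,:],z)
    (cx,cy),(A,B),an=cv2.fitEllipse((P[:,:2]*1000).astype(np.float32));print(n,cx,cy,'axes',A,B)
wh=cv2.inRange(hsv,(0,0,150),(180,60,255));wh=cv2.morphologyEx(wh,cv2.MORPH_CLOSE,np.ones((7,7)))
for n,bx,z in (('tallblk',(115,280,60,55),.08),('shortblk',(195,280,55,40),.034)):
    c=biggest(wh,*bx);P=plane(d,c[:,0,:],z)
    print(n,cv2.minAreaRect((P[:,:2]*1000).astype(np.float32)))
cor=np.array([(73,153),(608,62),(652,285),(110,380)])/5+[310,235]
P=plane(d,cor,.032)*1000;print(P,P.mean(0),[np.linalg.norm(P[i]-P[i-1]) for i in range(4)])
bl=cv2.inRange(hsv,(105,120,180),(120,255,255))
for bx in ((155,170,35,40),(255,180,40,45)):
    c=cv2.convexHull(biggest(bl,*bx));P=plane(d,c[:,0,:],.08);print('blue',cv2.minEnclosingCircle((P[:,:2]*1000).astype(np.float32)))
P=plane(d,[(204/5+310,240/5+235)],.08)*1000;print('sleeve top bore',P)
for p,z in (((287,251),.08),((306,341),.08),((261,155),.05)): print(p,plane(d,p,z)*1000)
E
python3 m.py
```

```text
tallbush 628.5633544921875 119.17182922363281 axes 47.8801155090332 49.104774475097656
shortbush 594.6188354492188 278.55682373046875 axes 47.59727096557617 47.79526901245117
tallblk ((439.2800598144531, 260.16363525390625), (59.83237838745117, 43.9409065246582), 58.61356735229492)
shortblk ((459.701416015625, 116.29869079589844), (60.1317253112793, 43.89323425292969), 82.6015396118164)
[[ 527.76670989  -78.36009108   32.        ]
 [ 565.51200508 -281.88478074   32.        ]
 [ 480.92258519 -297.63496694   32.        ]
 [ 442.27564119  -93.44724802   32.        ]] [ 504.11923534 -187.83177169   32.        ] [np.float64(86.8121254885773), np.float64(206.99518498605568), np.float64(86.0432351930226), np.float64(207.81292269038036)]
blue ((664.5975341796875, 211.6624298095703), 23.416015625)
blue ((644.784423828125, 21.980609893798828), 23.136964797973633)
sleeve top bore [[ 492.66389358 -125.87708654   80.        ]]
(287, 251) [[549.18110128  -9.15322866  80.        ]]
(306, 341) [[387.64545424 -46.70723614  80.        ]]
(261, 155) [[738.08569333  47.11006458  50.        ]]
```

```bash
cat > mv.py <<'E'
from h import *
import sys
# target x y z(mm) jaw yaw deg -> row numbers from the current pose
def go(x,y,z,yaw):
    s=robot.read_state();r0=R.from_quat(s['eef_rot']);p=np.array(s['tool_pos'])
    print('t',s['t'],'pos',(p*1e3).round(1),'zaxis',r0.as_matrix()[:,2].round(3),'yaxis',r0.as_matrix()[:,1].round(4),'q',np.round(s['qpos'],2),'w',s['gripper_width'],'F',np.round(s['contact_force'],1))
    best=None
    for a in (yaw,yaw+180):
        c=np.deg2rad(a);zz=np.array([np.cos(c),np.sin(c),0]);yy=np.array([0,0,-1.]);xx=np.cross(yy,zz)
        v=(r0.inv()*R.from_matrix(np.c_[xx,yy,zz])).as_rotvec()
        if best is None or np.linalg.norm(v)<np.linalg.norm(best):best=v
    print('turn',best.round(3),'shift cm',(r0.inv().apply(np.array([x,y,z])/1e3-p)*100).round(2))
if __name__=='__main__': go(*map(float,sys.argv[1:]))
E
python3 mv.py 628.5 119.2 140 10.6; python3 mv.py 439.3 260.2 140 -31.4
python3 - <<'E'
from h import *
d=robot.get_image('side');a=d['image'].copy()
t=np.linspace(0,2*np.pi,60)
for x,y in((628.5,119.2),):
  for z in (0,.08):
    P=np.c_[x/1e3+.025*np.cos(t),y/1e3+.025*np.sin(t),0*t+z]
    for q in proj(d,P):cv2.circle(a,tuple(int(v) for v in q.round()),0,(0,0,255),-1)
c=np.deg2rad(58.6);u=np.array([np.cos(c),np.sin(c)]);w=np.array([u[1],-u[0]])
for z in(0,.08):
    P=[np.r_[np.array([.4393,.2602])+i*.03*u+j*.022*w,z] for i,j in((1,1),(1,-1),(-1,-1),(-1,1))]
    cv2.polylines(a,[proj(d,P).round().astype(int)],True,(0,0,255))
cs=np.deg2rad(10.6);X=np.array([np.cos(cs),np.sin(cs)]);Y=np.array([-X[1],X[0]])
P=[np.r_[np.array([.5041,-.1878])+i*.104*Y+j*.044*X,.032] for i,j in((1,1),(1,-1),(-1,-1),(-1,1))]
cv2.polylines(a,[proj(d,P).round().astype(int)],True,(0,0,255))
cv2.imwrite('pics/chk.png',cv2.resize(a[160:390,230:430],None,fx=2.6,fy=2.6,interpolation=cv2.INTER_NEAREST))
E
```

```text
t 0.15 pos [140.1 531.5 230.4] zaxis [ 0.255  0.967 -0.002] yaxis [-6.0e-04 -1.7e-03 -1.0e+00] q [ 1.21  0.09  1.37 -0.    1.68 -0.1 ] w 1.0016947929600022 F [ 0.7  0.3 -0.1]
turn [2.000e-03 1.128e+00 1.000e-03] shift cm [ 57.74   9.07 -27.4 ]
t 0.15 pos [140.1 531.5 230.4] zaxis [ 0.255  0.967 -0.002] yaxis [-6.0e-04 -1.7e-03 -1.0e+00] q [ 1.21  0.09  1.37 -0.    1.68 -0.1 ] w 1.0016947929600022 F [ 0.7  0.3 -0.1]
turn [ 1.000e-03 -1.281e+00 -1.000e-03] shift cm [ 35.85   9.06 -18.58]
```

View pics/chk.png

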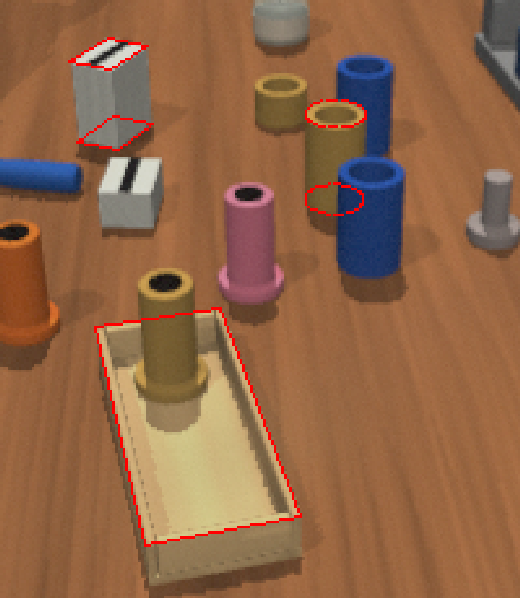

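Both views agree to within a pixel or two. I'll move above the bushing first.

Request:
step_arm --series '[0, 0.3, 0, 14, 2, -7, 8.5, 0, 0.6, 0, 29, 4, -14, 8.5, 0, 0.9, 0, 43, 6, -20, 8.5, 0, 1.128, 0, 57.7, 9.07, -27.4, 8.5, 0, 1.128, 0, 57.7, 9.07, -27.4, 8.5, 0, 1.128, 0, 57.7, 9.07, -27.4, 8.5, 0, 1.128, 0, 57.7, 9.07, -27.4, 8.5, 0, 1.128, 0, 57.7, 9.07, -27.4, 8.5, 0, 1.128, 0, 57.7, 9.07, -27.4, 8.5, 0, 1.128, 0, 57.7, 9.07, -27.4, 8.5, 0, 1.128, 0, 57.7, 9.07, -27.4, 8.5, 0, 1.128, 0, 57.7, 9.07, -27.4, 8.5, 0, 1.128, 0, 57.7, 9.07, -27.4, 8.5, 0, 1.128, 0, 57.7, 9.07, -27.4, 8.5, 0, 1.128, 0, 57.7, 9.07, -27.4, 8.5, 0, 1.128, 0, 57.7, 9.07, -27.4, 8.5]'

```text
t: 2.2
tool_pos: [0.6278, 0.12, 0.1406]
eef_rot: [0.545, -0.451, 0.452, -0.544]
contact_force: [-1.0, -0.1, 0.7]
gripper_width: 0.995
```

```bash
python3 mv.py 628.5 119.2 43 10.6; python3 -c "
from h import *
d=robot.get_image('side');cv2.imwrite('pics/s1.png',d['image'][100:340,200:520].repeat(2,0).repeat(2,1))"
```

```text
t 2.2 pos [627.8 120.  140.6] zaxis [ 0.983  0.185 -0.   ] yaxis [-0.     -0.0012 -1.    ] q [ 0.1   0.32  1.28 -0.    1.54 -0.09] w 0.9953715565576857 F [-1.  -0.1  0.7]
turn [0.    0.001 0.001] shift cm [0.08 9.76 0.05]
```

View pics/s1.png

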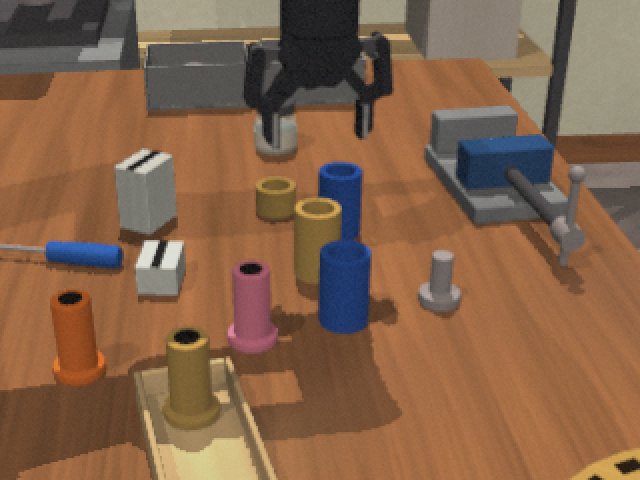

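The open jaws straddle the bushing axis, centred at about (317,100) in this crop. Next: descend and close.

Request:
step_arm --series '[0, 0, 0, 0.08, 3, 0.05, 8.5, 0, 0, 0, 0.08, 6, 0.05, 8.5, 0, 0, 0, 0.08, 8.5, 0.05, 8.5, 0, 0, 0, 0.08, 10, 0.05, 8.5, 0, 0, 0, 0.08, 10, 0.05, 8.5, 0, 0, 0, 0.08, 10, 0.05, 8.5, 0, 0, 0, 0.08, 10, 0.05, 4, 0, 0, 0, 0.08, 10, 0.05, 4, 0, 0, 0, 0.08, 10, 0.05, 4, 0, 0, 0, 0.08, 10, 0.05, 4, 0, 0, 0, 0.08, 10, 0.05, 4, 0, 0, 0, 0.08, 10, 0.05, 4, 0, 0, 0, 0.08, 10, 0.05, 4, 0, 0, 0, 0.08, 10, 0.05, 4]'

```text
t: 4.0
tool_pos: [0.629, 0.1191, 0.0418]
eef_rot: [0.544, -0.451, 0.452, -0.544]
contact_force: [-1.6, -0.6, 5.8]
gripper_width: 0.565
```

```bash
python3 mv.py 628.5 119.2 43 10.6; python3 -c "
from h import *
d=robot.get_image('side');cv2.imwrite('pics/s2.png',d['image'][100:340,200:520].repeat(2,0).repeat(2,1))"
```

```text
t 4.0 pos [629.  119.1  41.8] zaxis [0.983 0.185 0.001] yaxis [ 0.0013 -0.0012 -1.    ] q [ 0.1   0.39  1.39 -0.    1.36 -0.09] w 0.5654600754204732 F [-1.6 -0.6  5.8]
turn [-0.001  0.001  0.001] shift cm [-0.02 -0.12 -0.04]
```

View pics/s2.png

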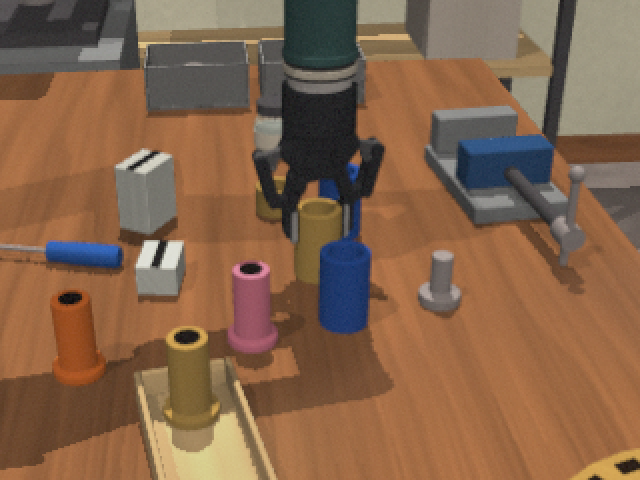

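The bushing is gripped: the opening is about 48 mm, against its 50 mm. Now I'll lift and carry it over the box.

```bash
python3 mv.py 503.3 -183.4 165 10.6
```

```text
t 4.05 pos [629.  119.   41.8] zaxis [0.983 0.185 0.001] yaxis [ 0.0014 -0.0012 -1.    ] q [ 0.1   0.39  1.39 -0.    1.36 -0.09] w 0.5652461745894372 F [-2.6  0.6  5.6]
turn [-0.001  0.001  0.001] shift cm [ 27.42 -12.31 -17.92]
```

Request:
step_arm --series '[0, 0, 0, 0, -2, 0, 4, 0, 0, 0, 0, -5, 0, 4, 0, 0, 0, 0, -9, 0, 4, 0, 0, 0, 0, -12.3, 0, 4, 0, 0, 0, 1.5, -12.3, -1, 4, 0, 0, 0, 5, -12.3, -3.3, 4, 0, 0, 0, 9, -12.3, -5.9, 4, 0, 0, 0, 13, -12.3, -8.5, 4, 0, 0, 0, 17, -12.3, -11.1, 4, 0, 0, 0, 21, -12.3, -13.7, 4, 0, 0, 0, 24.5, -12.3, -16, 4, 0, 0, 0, 26.6, -12.3, -17.4, 4, 0, 0, 0, 27.4, -12.3, -17.9, 4, 0, 0, 0, 27.4, -12.3, -17.9, 4, 0, 0, 0, 27.4, -12.3, -17.9, 4, 0, 0, 0, 27.4, -12.3, -17.9, 4]'

```text
t: 6.05
tool_pos: [0.5038, -0.1822, 0.1648]
eef_rot: [-0.545, 0.451, -0.452, 0.545]
contact_force: [-0.0, 0.3, -6.5]
gripper_width: 0.562
```

```bash
python3 mv.py 503.3 -183.4 49 10.6; python3 -c "
from h import *
d=robot.get_image('side');cv2.imwrite('pics/s3.png',d['image'][140:400,180:500].repeat(2,0).repeat(2,1))
d=robot.get_image('top');cv2.imwrite('pics/t3.png',d['image'][180:380,240:480].repeat(3,0).repeat(3,1))"
```

```text
t 6.05 pos [ 503.8 -182.2  164.8] zaxis [0.983 0.186 0.001] yaxis [ 1.2e-03 -8.0e-04 -1.0e+00] q [-0.45  0.08  1.51 -0.    1.55 -0.64] w 0.5616127025067892 F [-0.   0.3 -6.5]
turn [-0.001  0.002  0.001] shift cm [ 0.1  11.58 -0.09]
```

View pics/s3.png

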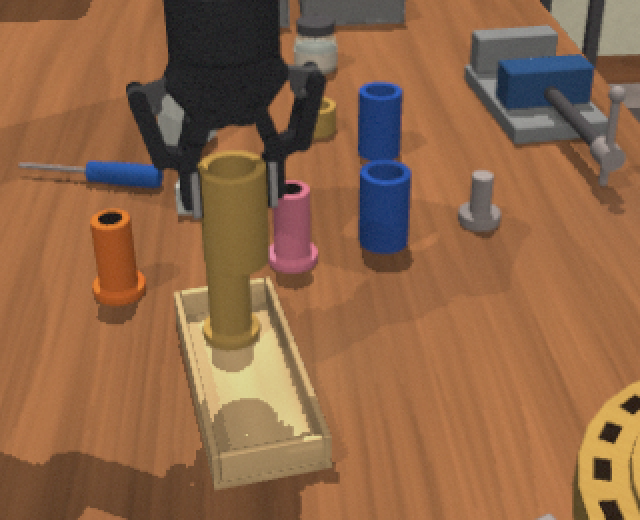

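View pics/t3.png

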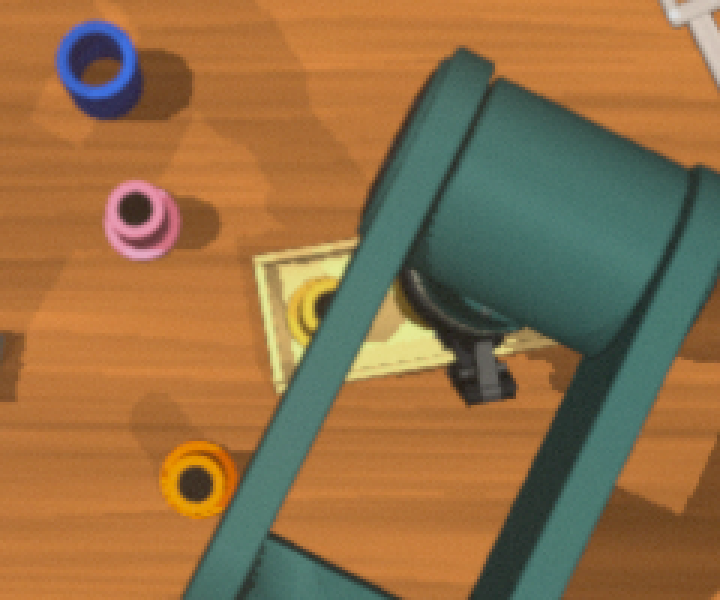

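The bushing hangs upright over the free part of the box, with the sleeve behind it (side view). The top view is blocked by the arm. Next: lower slowly and check the force before release.

Request:
step_arm --series '[0, 0, 0, 0.1, 2, -0.09, 4, 0, 0, 0, 0.1, 5, -0.09, 4, 0, 0, 0, 0.1, 8, -0.09, 4, 0, 0, 0, 0.1, 9.8, -0.09, 4, 0, 0, 0, 0.1, 10.6, -0.09, 4, 0, 0, 0, 0.1, 11.1, -0.09, 4, 0, 0, 0, 0.1, 11.4, -0.09, 4, 0, 0, 0, 0.1, 11.6, -0.09, 4, 0, 0, 0, 0.1, 11.7, -0.09, 4, 0, 0, 0, 0.1, 11.75, -0.09, 4, 0, 0, 0, 0.1, 11.75, -0.09, 4]'

```text
t: 7.52
tool_pos: [0.5035, -0.1838, 0.0478]
eef_rot: [-0.544, 0.45, -0.452, 0.545]
contact_force: [-0.8, 0.6, -6.6]
gripper_width: 0.564
```

```bash
python3 mv.py 503.3 -183.4 46.5 10.6; python3 -c "
from h import *
d=robot.get_image('side');cv2.imwrite('pics/s4.png',d['image'][140:400,180:500].repeat(2,0).repeat(2,1))"
```

```text
t 7.525 pos [ 503.5 -183.8   47.8] zaxis [0.983 0.186 0.002] yaxis [ 0.0019 -0.0013 -1.    ] q [-0.46  0.16  1.66 -0.    1.31 -0.64] w 0.5643686520770811 F [-0.8  0.6 -6.6]
turn [-0.002  0.002  0.002] shift cm [-0.04  0.13 -0.01]
```

View pics/s4.png

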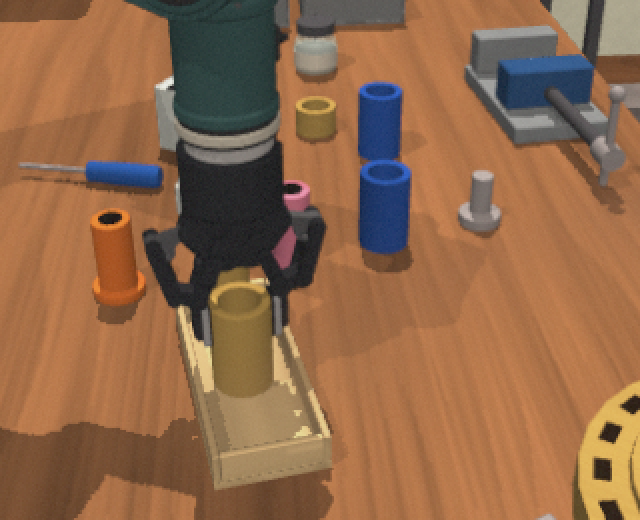

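It's at the right place but still carries the full weight, so it's a hair above the floor. I'll lower it a bit more, 1 mm at a time.

Request:
step_arm --series '[0, 0, 0, 0, 0.08, 0, 4, 0, 0, 0, 0, 0.15, 0, 4, 0, 0, 0, 0, 0.15, 0, 4]'

```text
t: 7.95
tool_pos: [0.5035, -0.1838, 0.0478]
eef_rot: [-0.544, 0.45, -0.452, 0.545]
contact_force: [-5.8, 1.7, 3.9]
gripper_width: 0.565
```

It's seated: the force went from −6.6 to +3.9 N. Now release and retreat.

Request:
step_arm --series '[0, 0, 0, 0, 0, 0, 5.5, 0, 0, 0, 0, 0, 0, 6.5, 0, 0, 0, 0, 0, 0, 7.5, 0, 0, 0, 0, 0, 0, 8.5, 0, 0, 0, 0, 0, 0, 8.5, 0, 0, 0, 0, 0, 0, 8.5, 0, 0, 0, 0, -2, 0, 8.5, 0, 0, 0, 0, -5, 0, 8.5, 0, 0, 0, 0, -9, 0, 8.5, 0, 0, 0, 0, -12, 0, 8.5, 0, 0, 0, 0, -12, 0, 8.5]'

```text
t: 9.32
tool_pos: [0.5049, -0.1844, 0.1712]
eef_rot: [-0.544, 0.448, -0.454, 0.545]
contact_force: [-0.4, 0.3, 0.2]
gripper_width: 0.995
```

```bash
python3 mv.py 439.3 260.2 165 -31.4
```

```text
t 9.325 pos [ 504.9 -184.4  171.2] zaxis [0.982 0.186 0.007] yaxis [ 0.0084 -0.0048 -1.    ] q [-0.46  0.07  1.51 -0.    1.55 -0.64] w 0.9948429210678383 F [-0.4  0.3  0.2]
turn [-0.009  0.735  0.003] shift cm [-44.91   0.35   1.82]
```

Request:
step_arm --series '[-0.005, 0.1, 0.003, -4, 0.1, 0.2, 8.5, -0.005, 0.25, 0.003, -10, 0.1, 0.4, 8.5, -0.009, 0.4, 0.003, -16, 0.1, 0.7, 8.5, -0.009, 0.55, 0.003, -22, 0.2, 1, 8.5, -0.009, 0.7, 0.003, -28, 0.2, 1.2, 8.5, -0.009, 0.735, 0.003, -34, 0.3, 1.4, 8.5, -0.009, 0.735, 0.003, -40, 0.3, 1.6, 8.5, -0.009, 0.735, 0.003, -43.5, 0.3, 1.8, 8.5, -0.009, 0.735, 0.003, -44.9, 0.3, 1.8, 8.5, -0.009, 0.735, 0.003, -44.9, 0.3, 1.8, 8.5, -0.009, 0.735, 0.003, -44.9, 0.3, 1.8, 8.5, -0.009, 0.735, 0.003, -44.9, 0.3, 1.8, 8.5, -0.009, 0.735, 0.003, -44.9, 0.3, 1.8, 8.5]'

```text
t: 10.95
tool_pos: [0.4394, 0.2592, 0.1657]
eef_rot: [0.345, -0.617, 0.617, -0.346]
contact_force: [-0.3, 0.1, 0.3]
gripper_width: 0.991
```

```bash
python3 mv.py 439.3 260.2 41 -31.4; python3 -c "
from h import *
d=robot.get_image('side');cv2.imwrite('pics/s5.png',d['image'][80:400,180:500].repeat(2,0).repeat(2,1)[:600])
d=robot.get_image('top');cv2.imwrite('pics/t5.png',d['image'][180:380,240:480].repeat(3,0).repeat(3,1))
a=d['image'];hsv=cv2.cvtColor(a,cv2.COLOR_BGR2HSV);m=cv2.inRange(hsv,(20,150,165),(30,255,255));m[:,:358]=0;m[:,440:]=0;m[:245]=0;m[315:]=0
c=max(cv2.findContours(m,0,1)[0],key=cv2.contourArea);P=plane(d,cv2.convexHull(c)[:,0],.086)[:,:2]*1000
print(cv2.boundingRect(c));e=cv2.fitEllipse(P.astype(np.float32));print(e)
def tr(p):
    q=np.array(p)-[504.1,-187.8];c,s=np.cos(.185),np.sin(.185);return q@[c,s],q@[-s,c]
print('bush tray',tr(e[0]))
print(plane(d,(350,283),.086)*1000)
"
```

```text
t 10.95 pos [439.4 259.2 165.7] zaxis [ 0.853 -0.522  0.001] yaxis [ 6.e-04 -2.e-04 -1.e+00] q [ 0.42  0.02  1.57 -0.    1.55  0.97] w 0.9908791576637782 F [-0.3  0.1  0.3]
turn [-0.001 -0.001 -0.   ] shift cm [-0.08 12.47 -0.07]
(370, 264, 28, 28)
((503.4001770019531, -183.6143341064453), (48.39167022705078, 49.40090560913086), 177.4850311279297)
bush tray (np.float64(0.08205733782091262), np.float64(4.242972754375421))
[[ 492.28894058 -124.13062019   86.        ]]
```

View pics/s5.png

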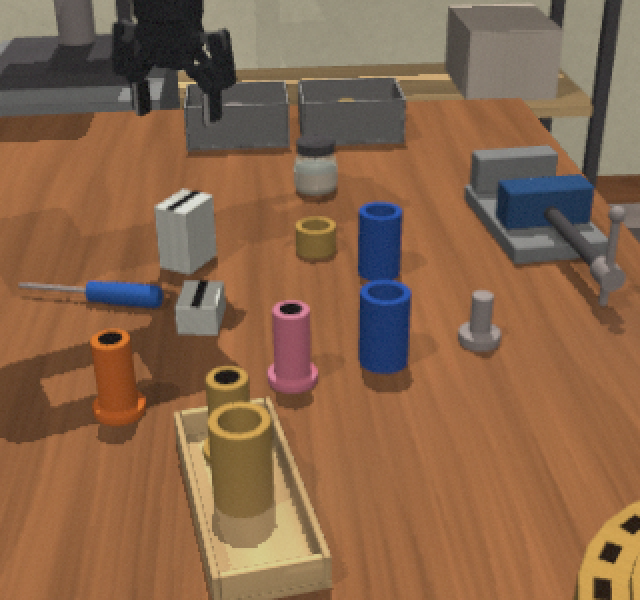

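View pics/t5.png

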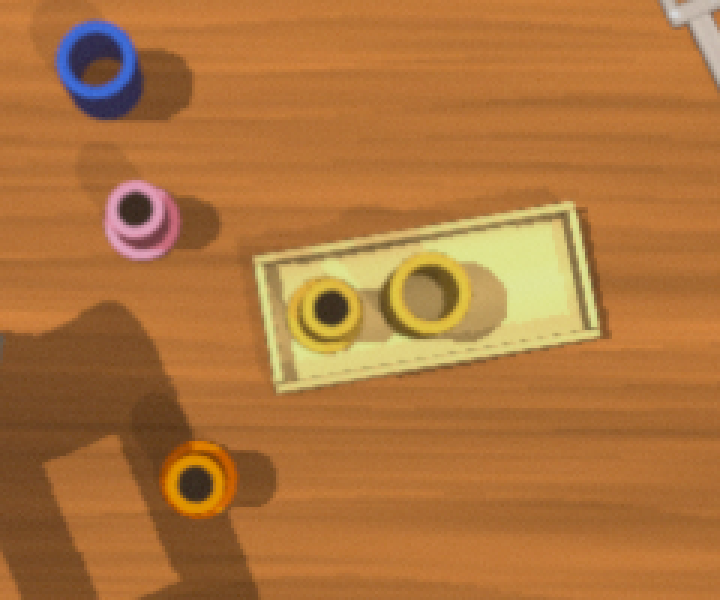

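The bushing stands upright in the box at tray (0, +4) mm, and the sleeve hasn't moved. The arm is over the tall block. Grasp it.

Request:
step_arm --series '[0, 0, 0, -0.08, 3, -0.07, 8.5, 0, 0, 0, -0.08, 7, -0.07, 8.5, 0, 0, 0, -0.08, 10.5, -0.07, 8.5, 0, 0, 0, -0.08, 12.5, -0.07, 8.5, 0, 0, 0, -0.08, 12.5, -0.07, 8.5, 0, 0, 0, -0.08, 12.5, -0.07, 8.5, 0, 0, 0, -0.08, 12.5, -0.07, 3.5, 0, 0, 0, -0.08, 12.5, -0.07, 3.5, 0, 0, 0, -0.08, 12.5, -0.07, 3.5, 0, 0, 0, -0.08, 12.5, -0.07, 3.5, 0, 0, 0, -0.08, 12.5, -0.07, 3.5, 0, 0, 0, -0.08, 12.5, -0.07, 3.5, 0, 0, 0, -0.08, 12.5, -0.07, 3.5, 0, 0, 0, -0.08, 12.5, -0.07, 3.5]'

```text
t: 12.8
tool_pos: [0.44, 0.2609, 0.0417]
eef_rot: [0.345, -0.617, 0.617, -0.347]
contact_force: [0.9, -0.8, 4.4]
gripper_width: 0.512
```

```bash
python3 mv.py 515.0 -246.2 165 10.6; python3 -c "
from h import *
d=robot.get_image('side');cv2.imwrite('pics/s6.png',d['image'][80:380,180:500].repeat(2,0).repeat(2,1))"
```

```text
t 12.8 pos [440.  260.9  41.7] zaxis [ 0.853 -0.522  0.002] yaxis [ 2.6e-03  6.0e-04 -1.0e+00] q [ 0.42  0.12  1.72 -0.    1.29  0.97] w 0.5116541849023103 F [ 0.9 -0.8  4.4]
turn [-0.003 -0.734 -0.001] shift cm [ 39.32 -12.34  32.87]
```

View pics/s6.png

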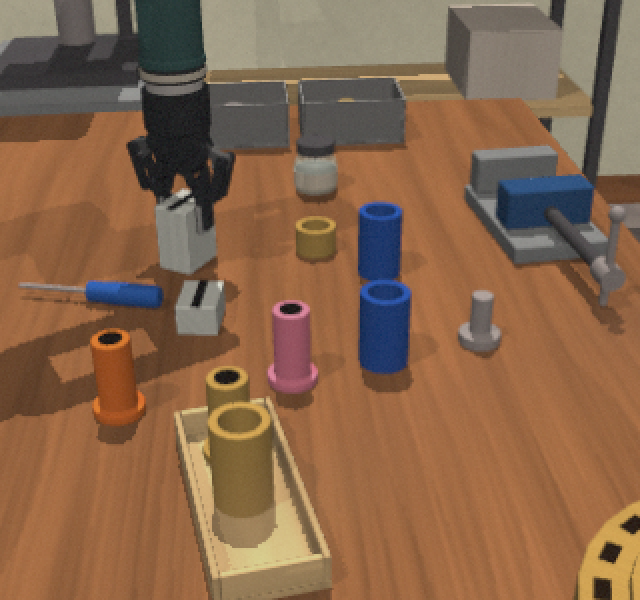

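The block is gripped (about 43.7 mm). Now lift, carry and turn.

Request:
step_arm --series '[0, 0, 0, 0, -2, 0, 3.5, 0, 0, 0, 0, -6, 0, 3.5, 0, 0, 0, 0, -11, 0, 3.5, 0, 0, 0, 1, -13, 0.8, 3.5, 0, -0.08, 0, 4, -13, 3.3, 3.5, 0, -0.16, 0, 8, -13, 6.7, 3.5, 0, -0.24, 0, 12, -13, 10, 3.5, 0, -0.32, 0, 16, -13, 13.4, 3.5, 0, -0.4, 0, 20, -13, 16.7, 3.5, 0, -0.48, 0, 24, -13, 20, 3.5, 0, -0.56, 0, 28, -13, 23.4, 3.5, 0, -0.64, 0, 32, -13, 26.7, 3.5, 0, -0.7, 0, 36, -13, 30, 3.5, -0.003, -0.734, 0, 38.5, -13, 32.1, 3.5, -0.003, -0.734, 0, 39.3, -13, 32.8, 3.5, -0.003, -0.734, 0, 39.3, -13, 32.8, 3.5, -0.003, -0.734, 0, 39.3, -13, 32.8, 3.5, -0.003, -0.734, 0, 39.3, -13, 32.8, 3.5]'

```text
t: 15.1
tool_pos: [0.5145, -0.2443, 0.1717]
eef_rot: [-0.544, 0.452, -0.451, 0.545]
contact_force: [1.0, 0.5, -4.4]
gripper_width: 0.502
```

```bash
python3 mv.py 514.9 -245.4 48 10.6; python3 -c "
from h import *
d=robot.get_image('side');cv2.imwrite('pics/s7.png',d['image'][140:440,180:500].repeat(2,0).repeat(2,1))"
```

```text
t 15.1 pos [ 514.5 -244.3  171.7] zaxis [0.983 0.186 0.   ] yaxis [-2.0e-04  1.5e-03 -1.0e+00] q [-0.54  0.15  1.42  0.    1.57 -0.73] w 0.5024009556063882 F [ 1.   0.5 -4.4]
turn [-0.     0.002 -0.002] shift cm [1.400e-01 1.237e+01 1.000e-02]
```

View pics/s7.png

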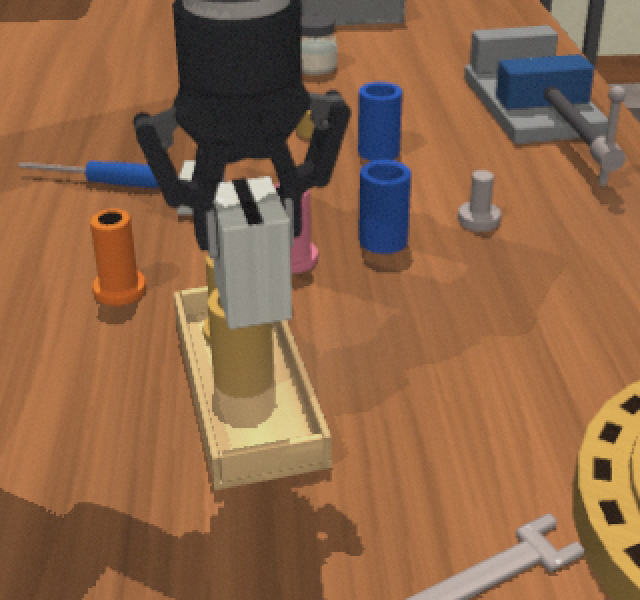

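```bash
python3 -c "
from h import *
d=robot.get_image('side')
X=np.array([.983,.185]);Y=np.array([-.185,.983]);c=np.array([.5145,-.2443])-.001*Y
for z in(.13,.21):
  print([proj(d,np.r_[c+i*.022*X+j*.03*Y,z])[0].round(1) for i,j in((-1,-1),(1,-1),(1,1),(-1,1))])
"
```

```text
[array([294.5, 304.8]), array([326.5, 299.6]), array([316.8, 275.2]), array([287. , 279.8])]
[array([291. , 254.3]), array([325.2, 249.3]), array([315. , 227.2]), array([283.3, 231.4])]
```

The held block's corners match the predicted ones (294,304 and 326,299) within about 1 px, so it is upright and placed as planned. Lowering.

Request:
step_arm --series '[0, 0.002, 0, 0.14, 2, 0, 3.5, 0, 0.002, 0, 0.14, 5, 0, 3.5, 0, 0.002, 0, 0.14, 8, 0, 3.5, 0, 0.002, 0, 0.14, 10.2, 0, 3.5, 0, 0.002, 0, 0.14, 11.2, 0, 3.5, 0, 0.002, 0, 0.14, 11.8, 0, 3.5, 0, 0.002, 0, 0.14, 12.1, 0, 3.5, 0, 0.002, 0, 0.14, 12.3, 0, 3.5, 0, 0.002, 0, 0.14, 12.4, 0, 3.5, 0, 0.002, 0, 0.14, 12.45, 0, 3.5, 0, 0.002, 0, 0.14, 12.5, 0, 3.5]'

```text
t: 16.58
tool_pos: [0.5151, -0.2461, 0.0478]
eef_rot: [-0.544, 0.452, -0.452, 0.544]
contact_force: [-2.0, 1.2, 0.8]
gripper_width: 0.512
```

Request:
step_arm --series '[0, 0, 0, 0, 0.06, 0, 3.5, 0, 0, 0, 0, 0.06, 0, 3.5]'

```text
t: 16.82
tool_pos: [0.5151, -0.2461, 0.0478]
eef_rot: [-0.544, 0.452, -0.452, 0.544]
contact_force: [-1.3, 1.2, 1.6]
gripper_width: 0.512
```

```bash
python3 -c "
from h import *
d=robot.get_image('side');cv2.imwrite('pics/s8.png',d['image'][140:440,180:500].repeat(2,0).repeat(2,1))"
```

```text
(no output)
```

View pics/s8.png

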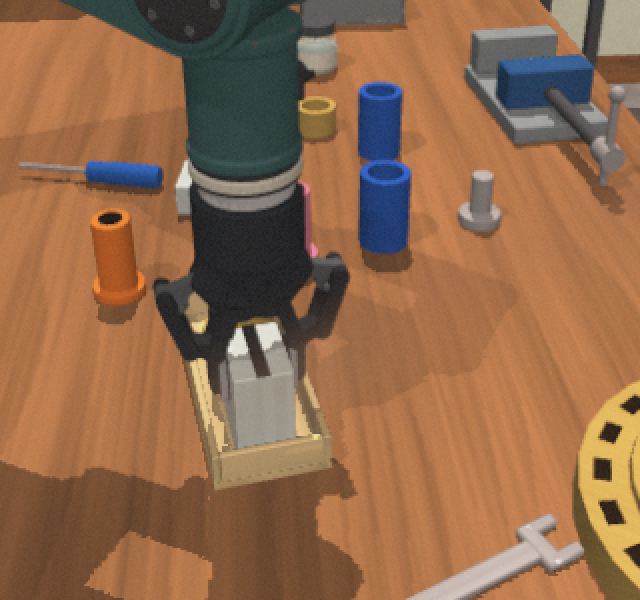

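The block stands inside the box on the floor; the force changed from −4.4 to +1.6 N. Release, rise and move aside for the check.

Request:
step_arm --series '[0, 0, 0, 0, 0, 0, 5, 0, 0, 0, 0, 0, 0, 6, 0, 0, 0, 0, 0, 0, 7.3, 0, 0, 0, 0, 0, 0, 8.5, 0, 0, 0, 0, 0, 0, 8.5, 0, 0, 0, 0, 0, 0, 8.5, 0, 0, 0, 0, -2, 0, 8.5, 0, 0, 0, 0, -5, 0, 8.5, 0, 0, 0, 0, -9, 0, 8.5, 0, 0, 0, 0, -13, 0, 8.5, 0, 0, 0, 0, -15, 0, 8.5, 0, 0, 0, -5, -15, 0, 8.5, 0, 0, 0, -11, -15, 0, 8.5, 0, 0, 0, -17, -15, 0, 8.5, 0, 0, 0, -23, -15, 0, 8.5, 0, 0, 0, -29, -15, 0, 8.5, 0, 0, 0, -34, -15, 0, 8.5, 0, 0, 0, -36, -15, 0, 8.5, 0, 0, 0, -36, -15, 0, 8.5, 0, 0, 0, -36, -15, 0, 8.5]'

```text
t: 19.38
tool_pos: [0.4491, 0.1071, 0.1979]
eef_rot: [-0.544, 0.452, -0.452, 0.544]
contact_force: [0.6, -0.0, -0.2]
gripper_width: 0.993
```

```bash
python3 -c "
from h import *
d=robot.get_image('side');cv2.imwrite('pics/s9.png',d['image'][140:440,180:500].repeat(2,0).repeat(2,1))
d=robot.get_image('top');cv2.imwrite('pics/t9.png',d['image'])
def tr(p):
    q=np.array(p)-[504.1,-187.8];c,s=np.cos(.185),np.sin(.185);return q@[c,s],q@[-s,c]
hsv=cv2.cvtColor(d['image'],cv2.COLOR_BGR2HSV)
m=cv2.inRange(hsv,(85,0,150),(130,60,255));m=cv2.morphologyEx(m,cv2.MORPH_CLOSE,np.ones((7,7)));m[:,:360]=0;m[:,440:]=0;m[:240]=0;m[320:]=0
c=max(cv2.findContours(m,0,1)[0],key=cv2.contourArea);P=plane(d,c[:,0],.086)[:,:2]*1000
e=cv2.minAreaRect(P.astype(np.float32));print(e,tr(e[0]))
cv2.imwrite('pics/t9c.png',d['image'][180:380,240:480].repeat(3,0).repeat(3,1))
s=robot.read_state();print(s['t'],s['contact_force'],s['qvel'].round(3))
"; python3 m.py | head -4
```

```text
((514.9749145507812, -246.44448852539062), (40.3701171875, 57.250667572021484), 11.092280387878418) (np.float64(-0.09810264030154592), np.float64(-59.64419650530495))
19.475 [-0.05960977 -1.0486845   0.31077796] [-0.004  0.001 -0.002  0.003 -0.002  0.001]Traceback (most recent call last):
  File "m.py", line 8, in <module>
    c=cv2.convexHull(biggest(yel,*bx));P=plane(d,c[:,0,:],z)
                     ~~~~~~~^^^^^^^^^
  File "m.py", line 5, in biggest
    c=max(cv2.findContours(k,cv2.RETR_EXTERNAL,cv2.CHAIN_APPROX_NONE)[0],key=cv2.contourArea);return c
ValueError: max() iterable argument is empty
```

View pics/s9.png

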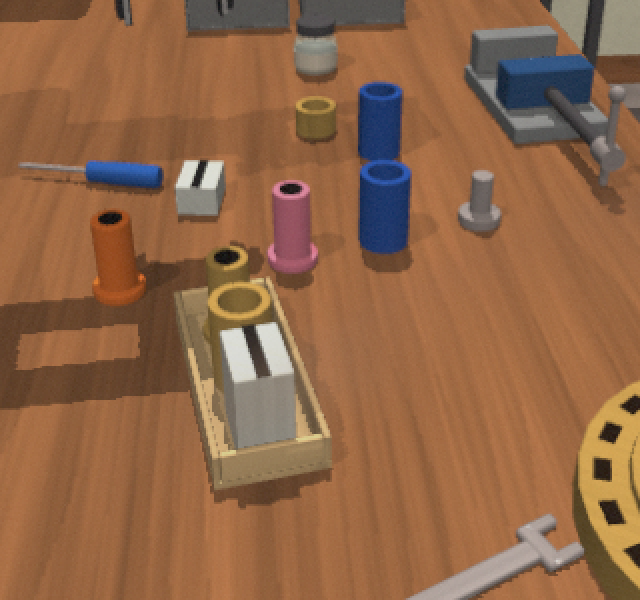

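View pics/t9c.png

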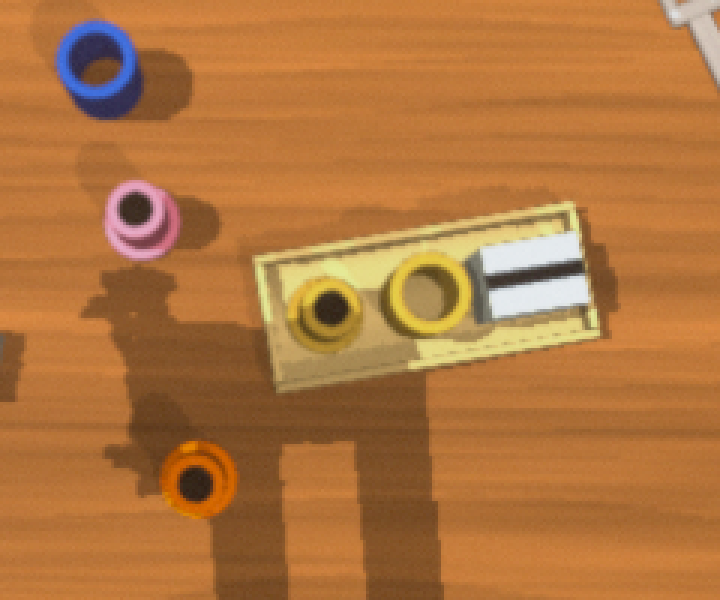

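View pics/t9.png

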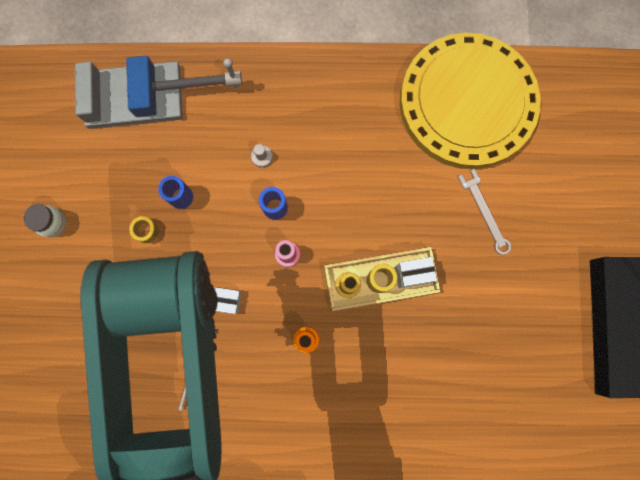

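All three parts stand upright in the box. The block is at tray (0, −60) mm, the other items are where they were, and the arm is clear and still. The traceback came from my old measuring script looking for the bushing at its former spot, which is now empty. Handing in.

```bash
python3 -c "
from cell import robot
print(robot.job_done())"
```

```text
the job is handed in; nothing more can be done
None
```

The tall bushing and the tall block now stand in the box next to the sleeve, and I handed the job in at about 19.5 s of the 64 s allowed. The hand-in gives no verdict.

**What I did:** I found the parts in the two camera views. I gripped each one across its upper part and lowered it until the wrist force showed it was on the floor before letting go.

**Last checks:**
- **Bushing:** it stood at about (0, +4) mm in the box frame when measured after release. The final pictures show it still upright there.
- **Block:** it is at about (0, −60) mm, turned within about 0.5° of the box, and upright in both views.
- **Sleeve:** it is still standing where it was.
- **Items to leave alone:** by eye in the final pictures, the short bushing, short block, wrench, plug gauge and the look-alikes are all where they started. The arm partly hid the short block from above, but the side view shows it in place.
- **Robot:** it was still, about 0.2 m up and touching nothing.

**Checks that failed or disagreed:**
- Rerunning my first measuring script at the end failed, because it looked for the bushing at its old, now empty spot. The short bushing and short block were therefore not re-measured in numbers.
- The final outline of the block came out about 3 mm small in both directions (57 × 40 mm instead of 60 × 44 mm). I put that down to the colour mask; I did not check it further.

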